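# Sweep the jar lids into the tray

### The job

With your fingers, sweep the three loose jar lids (red, white and brass-coloured) along the table, through the tray's open front and fully inside the tray, where they stay lying flat. Never lift a lid off the table, and leave everything else on the table where it stands.

Things in the scene. Friction and masses are not known exactly. Their poses are not given: they have to be found in the camera images.
- tray: low wooden tray with a green floor, fixed, at the robot's left. Inside 140 mm (its x) by 200 mm (its y); walls 10 mm thick, 30 mm high at back (+x) and both sides; the front (its -x, roughly world -y) is open. Floor under 1 mm thick, no step. Origin: centre of the inside at table height; front edge at x = -70 mm, back wall at x = +70, side walls at y = -100 and +100; z up.
- lid_red: red round metal jar lid lying flat on the table, a solid-acting disc 46 mm in diameter and 16 mm high, about 30 g, slides freely. Origin: centre of its underside; z up.
- lid_white: white round metal jar lid lying flat on the table, a solid-acting disc 46 mm in diameter and 16 mm high, about 30 g, slides freely. Origin: centre of its underside; z up.
- lid_gold: brass-coloured round metal jar lid lying flat on the table, a solid-acting disc 46 mm in diameter and 16 mm high, about 30 g, slides freely. Origin: centre of its underside; z up.
- lunch_box: bystander: loose aluminium lunch box with a latch, 174 x 114 mm, 62 mm high; origin centre of underside
- butter_dish: bystander: loose brown ceramic butter dish with a cover, 160 x 100 mm, 80 mm high with its knob; origin centre of underside
- cup_a: bystander: loose blue plastic cup, 72 mm across, 75 mm high; origin centre of underside
- cup_b: bystander: second loose blue plastic cup, the same size; origin centre of underside
- canister: bystander: loose stainless steel canister with a clip-on lid, 100 mm across, 156 mm high; origin centre of underside
Not all that is in view belongs to the job. Several things have the shape of the lid_red; the one meant has the colours described above.

How it is judged:
By the outcome, as a careful person would: the job done as asked, in the order asked, and still so for the second after the job is handed in, with the robot touching nothing.
It also fails if it takes over 70 s, if anything falls off the work surface, if the arm or the gripper's body presses on something with over 40 N, if the wrist force passes 120 N, or if a joint passes its speed limit or range.

### The arm

A 6-joint arm with a two-finger parallel gripper is mounted at the origin on the work surface. World frame = base frame: x ahead of the robot, y to its left, z up, the work surface at z = 0. Lengths are in m, angles in rad, forces in N, time in s.
With the tool pointing down it reaches from about 0.25 to 0.775 m from the base axis. Payload 4 kg.
Tool frame: the origin (TCP) lies at the very end of the fingers, on their centre line; the grasp point (between the pads) lies 19 mm behind it; z points along the fingers, y is the direction in which the jaws open and shut (so a half turn about z gives the same grasp; the last joint's range is limited). The gripper opens to 94 mm and grips with 3 to 60 N. Pads are 16 mm wide; open, the fingers measure 119 mm over their backs; the gripper's body (75 mm by 177 mm) begins 78 mm behind the grasp point.
Start: joints at [-1.312, 0.087, 1.371, -0, 1.684, -0.103], TCP at [0.195, -0.514, 0.206] pointing down, gripper open.
Joint ranges: [-3.1, 3.1], [-0.76, 2.03], [0.27, 2.55], [-1.08, 4.22], [0.17, 2.65], [-2.57, 2.57]. Speed limits (rad/s): [2.79, 2.79, 3.14, 3.14, 3.14, 3.14].

### API

Orientations are given as a 3x3 rotation matrix whose columns are the frame's x, y, z axes.
In Python, from bench import arm, eyes gives the robot as it stands. The module is installed in compiled form; this text tells all that it offers.
- The arm moves only by the shell command python3 -m handwheel 'ROWS' [FORCE]. ROWS is a JSON object of lists of equal length, an entry for each row: "fingers": the gripper command: -1 is fully open, 1 is shut, values between are in proportion; "delta_pos": the shift along the tool's x, y, z in units of 30 mm (1.0 is 30 mm), a list of three; "angular": the turn, a rotation vector about the tool's x, y, z in degrees, a list of three. In form: {"fingers": [fingers, ...], "delta_pos": [[x, y, z], ...], "angular": [[rx, ry, rz], ...]}. A call has exactly 5 rows; each row is the pose to reach, as a shift and turn from the pose commanded when the call began, along the tool's axes at that moment; what a row does not reach only later rows make up. A row lasts 1/8 s, in which the tool goes at most 62.5 mm and 10.7 degrees, less where a joint would pass 70% of its speed; a pose out of reach is approached as far as the arm can. A call with a gripper value outside its range is refused whole. The fingers move at their own pace and stop on an object; FORCE is the grip in N (left out, the last holds). Time passes only in rows, so rows that repeat a pose let the fingers close, or fill a call up. It gives the time, the measured TCP pose, the force and the opening at its end, in the units of the state.
- arm.sense(): the state, without advancing time (a new reading comes with each control period).
- eyes.snapshot(name): name is "scene" or "top" or "wrist"; returns the picture (420x560x3 uint8, red, green, blue); there is no depth.
- eyes.camera_model(name): a dict with "fx", "fy", "cx", "cy" (pixels), "k1" (the pictures are not rectified: a ray, as slopes to the right and down, at radius r is drawn at 1 + k1 r^2 times it, then the intrinsics apply), "T" (4x4, takes a point from camera to world coordinates); the wrist camera has in their place "mount" (4x4, takes a point from camera to tool coordinates, whose origin is the TCP and whose axes are the flange's). Camera axes: x right, y up, looking along -z (the intrinsics and any distortion apply to the point x, -y, -z); pixel columns grow to the right and rows downward; lengths in m; the calibration is good to about 2 mm. A picture is of the moment at which its call begins: read the wrist's pose just before it. camera_model takes no time and is no camera call.
- arm.sign_off(): hands the job in, once; it reports no verdict.
The state is a dict: "t": time; "joint_pos": joint angles; "joint_velocities": joint speeds; "joint_efforts": joint torques, N m; "tool_pos": TCP position; "tcp_rot": TCP orientation; "wrist_force": force on the tool from outside, world axes, zero at the start; "torque": the same for the moment, N m; "gripper_width": opening from 0.0 (shut) to 1.0 (fully open).
Only numpy, scipy, OpenCV 4.12 (cv2) and the standard library are available. Lean on these libraries where they do the work, as an engineer would, in place of code of your own. Each camera call takes 0.05 s, during which the arm holds its last target. There are 200 camera calls.

## Working session

There is one attempt and no reset: what is moved stays moved. The work goes in short steps, Python scripts to look and compute and a shell command to move; the robot and the scene stay as the last step left them, time stands still between calls to the robot, and variables do not carry over. Pictures are saved under pics/ and viewed, about 8 in all and at most 12, crops included, and the job is handed in when it is done.

```bash
mkdir -p pics
cat > h.py <<'E'
import numpy as np, cv2
from bench import arm, eyes
def ray(name,u,v,M=None):
    m=eyes.camera_model(name); T=np.array(m["T"]) if M is None else M
    d=np.array([(u-m["cx"])/m["fx"],(v-m["cy"])/m["fy"]]); s=d.copy()
    for _ in range(20): s=d/(1+m["k1"]*(s@s))
    return T[:3,3], T[:3,:3]@np.array([s[0],-s[1],-1.])
def plane(name,u,v,z,M=None):
    o,d=ray(name,u,v,M); return o+d*(z-o[2])/d[2]
def snap(name,f):
    p=eyes.snapshot(name); cv2.imwrite("pics/"+f,p[:,:,::-1]); return p
E
python3 - <<'E'
from h import *
s=arm.sense(); print(s["t"],s["tool_pos"],s["tcp_rot"],s["gripper_width"])
a=snap("top","top0.png"); b=snap("scene","scene0.png")
for n in("top","scene"): print(eyes.camera_model(n))
E
```

```text
0.0 [ 0.194518   -0.51386757  0.2043361 ] [[ 9.35257264e-01  3.53968268e-01 -5.62464852e-04]
 [ 3.53968652e-01 -9.35254975e-01  2.07945331e-03]
 [ 2.10012434e-04 -2.14391874e-03 -9.99997680e-01]] 1.002134672290247
{'fx': 441.79541451574755, 'fy': 441.79541451574755, 'cx': 277.72898768547617, 'cy': 208.3990544261122, 'k1': -0.10733028366916564, 'T': array([[ 0.00633297,  0.99667461, -0.08123799,  0.52265658],
       [-0.99997331,  0.00660799,  0.00311703, -0.01048029],
       [ 0.00364348,  0.08121608,  0.99668986,  1.21295535],
       [ 0.        ,  0.        ,  0.        ,  1.        ]])}
{'fx': 529.855327665313, 'fy': 529.855327665313, 'cx': 270.2021197956821, 'cy': 206.03141607503105, 'k1': -0.13069511608497805, 'T': array([[ 0.54920245, -0.60707924,  0.57430955,  1.65579293],
       [ 0.83563668,  0.40665251, -0.36924934, -0.65528653],
       [-0.00938081,  0.68270677,  0.73063224,  1.37987721],
       [ 0.        ,  0.        ,  0.        ,  1.        ]])}
```

View pics/top0.png

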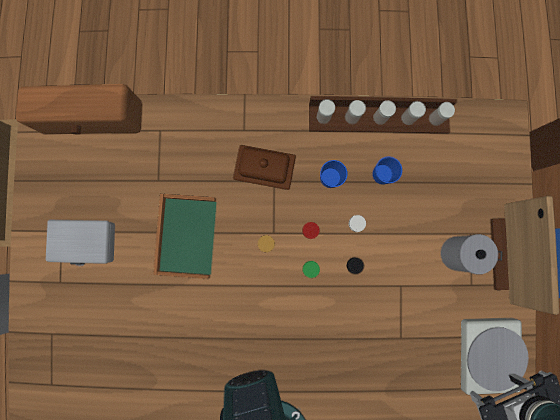

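View pics/scene0.png

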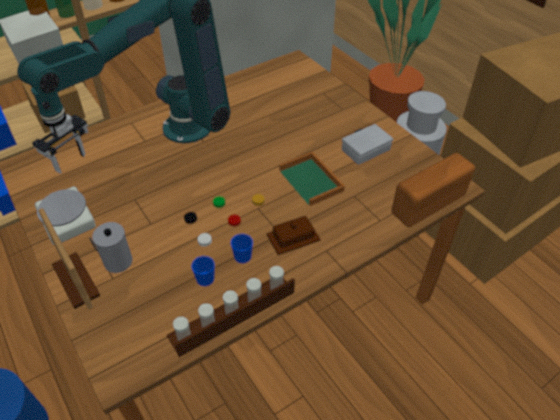

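Candidates in the top view are red (311,230), white (357,223) and gold (266,244). The green (311,269) and black (355,265) lids are decoys and must stay put. The tray is at about (187,235), with its open side facing right. Next I measure these and make a close crop.

```bash
cat > m.py <<'E'
from h import *
def lids(p):
    hsv=cv2.cvtColor(p,cv2.COLOR_RGB2HSV); out={}
    R={"red":[(0,150,60),(6,255,255)],"white":[(0,0,150),(180,60,255)],"gold":[(16,120,110),(30,255,255)],"green":[(50,150,80),(75,255,255)],"black":[(0,0,0),(180,255,45)]}
    for n,(lo,hi) in R.items():
        m=cv2.inRange(hsv,lo,hi); m[:, :150]=0; m[:, 400:]=0; m[:195]=0; m[300:]=0
        k,l,st,c=cv2.connectedComponentsWithStats(m)
        if k<2: continue
        i=1+st[1:,4].argmax(); P=plane("top",*c[i],0.013); out[n]=P
        print(n,c[i].round(1),st[i][2:],P.round(4))
    return out
E
python3 - <<'E'
from m import *
p=eyes.snapshot("top"); lids(p)
cv2.imwrite("pics/crop.png",cv2.resize(p[185:290,145:385,::-1],None,fx=3.3,fy=3.3,interpolation=cv2.INTER_CUBIC))
hsv=cv2.cvtColor(p,cv2.COLOR_RGB2HSV); m=cv2.inRange(hsv,(65,60,40),(95,255,255)); m[:,230:]=0; m[:,:150]=0;m[:180]=0;m[290:]=0
c=max(cv2.findContours(m,0,2)[0],key=cv2.contourArea)
for q in cv2.boxPoints(cv2.minAreaRect(c)): print(q, plane("top",*q,0.0).round(4), plane("top",*q,0.03).round(4))
E
```

```text
red [310.5 230.2] [ 17  17 203] [ 0.5616 -0.1036  0.013 ]
white [357.3 222.9] [ 17  17 221] [ 0.5822 -0.2317  0.013 ]
gold [265.8 243.4] [ 18  18 239] [0.5252 0.0175 0.013 ]
green [310.9 268.8] [ 16  16 178] [ 0.4572 -0.1049  0.013 ]
black [354.7 265.2] [ 17  16 209] [ 0.4672 -0.2239  0.013 ]
[159.23369 270.4514 ] [0.4483 0.3103 0.    ] [0.4501 0.3023 0.03  ]
[165.13353 197.6865 ] [0.6493 0.2986 0.    ] [0.6462 0.291  0.03  ]
[215.77357 201.79245] [0.6387 0.157  0.    ] [0.6358 0.1528 0.03  ]
[209.87373 274.55734] [0.4389 0.17   0.    ] [0.4409 0.1656 0.03  ]
```

View pics/crop.png

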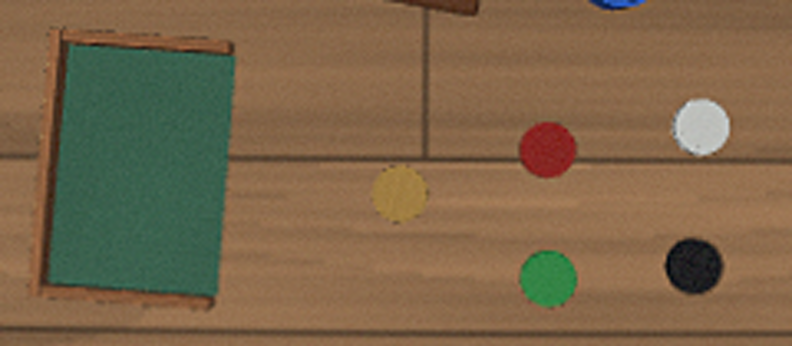

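The crop shows red (547,150), white (702,126) and gold (400,193), with green and black as the decoys below them. Tray size checks out at 200 x 140 mm. I'll push with the two fingers partly open as a cradle, in the order gold, red, white. First I move behind gold and turn the tool so that tool x points along world +y.

```bash
python3 -m handwheel '{"fingers":[0.34,0.34,0.34,0.34,0.34],"delta_pos":[[1.6,-1.05,0],[3.2,-2.1,0],[4.8,-3.15,0],[6.4,-4.2,0],[8.0,-5.2,0]],"angular":[[0,0,-9],[0,0,-18],[0,0,-27],[0,0,-36],[0,0,-45]]}' 20; python3 -c "
from h import *
s=arm.sense();print(s['t'],s['tool_pos'],s['tcp_rot'],s['gripper_width'])
R=np.array(s['tcp_rot']);print(R.T@(np.array([.536,-.047,.06])-s['tool_pos'])/.03,np.degrees(np.arctan2(R[1,0],R[0,0])))"
```

```text
t: 0.78
tool_pos: [0.3646, -0.2818, 0.2053]
tcp_rot: [[0.407, 0.914, 0.0], [0.914, -0.407, -0.0], [-0.0, 0.0, -1.0]]
wrist_force: [0.7, 0.0, -0.0]
gripper_width: 0.504
0.775 [ 0.3645767  -0.28183382  0.20527417] [[ 4.06633956e-01  9.13591164e-01  1.01470824e-04]
 [ 9.13591170e-01 -4.06633954e-01 -4.71176337e-05]
 [-1.78477149e-06  1.11862479e-04 -9.99999994e-01]] 0.5041884319681628
[9.47496307 2.03677182 4.84268324] 66.00644015008835
```

```bash
python3 -m handwheel '{"fingers":[0.34,0.34,0.34,0.34,0.34],"delta_pos":[[1.9,0.4,0.4],[3.8,0.8,0.8],[5.7,1.2,1.5],[7.6,1.6,2.2],[9.4,2.0,3.0]],"angular":[[0,0,-5],[0,0,-10],[0,0,-15],[0,0,-20],[0,0,-24]]}'; python3 -c "
from h import *
from m import lids
s=arm.sense();print(s['tool_pos'])
R=np.array(s['tcp_rot']);print(R.T@(np.array([.536,-.047,.005])-s['tool_pos'])/.03,np.degrees(np.arctan2(R[1,0],R[0,0])))
M=np.eye(4);M[:3,:3]=R;M[:3,3]=s['tool_pos'];W=M@np.array(eyes.camera_model('wrist')['mount'])
p=snap('wrist','w0.png')
h=cv2.cvtColor(p,cv2.COLOR_RGB2HSV);m=cv2.inRange(h,(16,120,80),(30,255,255))
k,l,st,c=cv2.connectedComponentsWithStats(m);i=1+st[1:,4].argmax();print(c[i],st[i],plane('wrist',*c[i],.014,W))"
```

```text
t: 1.4
tool_pos: [0.5355, -0.0493, 0.1149]
tcp_rot: [[0.002, 1.0, 0.001], [1.0, -0.002, -0.0], [-0.0, 0.001, -1.0]]
wrist_force: [0.7, -0.5, -0.7]
gripper_width: 0.331
[ 0.53551409 -0.04932635  0.11486868]
[0.07905282 0.01348411 3.66226813] 89.89821955400504
[260.24310239 122.20968731] [ 228   90   65   66 3262] [0.52744409 0.01825022 0.014     ]
```

View pics/w0.png

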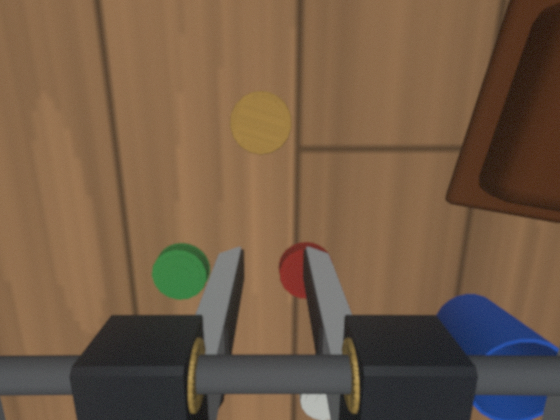

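The wrist view shows gold at (260,122), ahead of the fingers, and its position agrees with the top view to 2 mm. Red is behind the fingers with clearance. Descending.

```bash
python3 -m handwheel '{"fingers":[0.34,0.34,0.34,0.34,0.34],"delta_pos":[[0,0,1],[0,0,2],[0,0,2.8],[0,0,3.4],[0,0,3.6]],"angular":[[0,0,0],[0,0,0],[0,0,0],[0,0,0],[0,0,0]]}'
```

```text
t: 2.08
tool_pos: [0.5336, -0.0511, 0.0062]
tcp_rot: [[0.005, 1.0, -0.002], [1.0, -0.005, 0.0], [0.0, -0.002, -1.0]]
wrist_force: [-0.0, -1.1, 0.0]
gripper_width: 0.328
```

```bash
python3 -m handwheel '{"fingers":[0.34,0.34,0.34,0.34,0.34],"delta_pos":[[0.7,-0.12,0],[1.4,-0.24,0],[2.1,-0.37,0],[3.0,-0.52,0],[4.0,-0.7,0]],"angular":[[0,0,0],[0,0,0],[0,0,0],[0,0,0],[0,0,0]]}'; python3 -m handwheel '{"fingers":[0.34,0.34,0.34,0.34,0.34],"delta_pos":[[0.9,-0.16,0],[1.8,-0.32,0],[2.6,-0.46,0],[3.3,-0.58,0],[3.9,-0.68,0]],"angular":[[0,0,0],[0,0,0],[0,0,0],[0,0,0],[0,0,0]]}';python3 -c "
from h import *
from m import lids
lids(snap('top','t1.png'))"
```

```text
t: 2.7
tool_pos: [0.5149, 0.0695, 0.0086]
tcp_rot: [[0.005, 1.0, 0.002], [1.0, -0.005, -0.0], [-0.0, 0.002, -1.0]]
wrist_force: [-0.2, -1.0, 0.9]
gripper_width: 0.333
t: 3.32
tool_pos: [0.4949, 0.1869, 0.0085]
tcp_rot: [[0.005, 1.0, 0.002], [1.0, -0.005, 0.0], [0.0, 0.002, -1.0]]
wrist_force: [0.7, -0.5, 0.8]
gripper_width: 0.333
red [310.6 229.9] [ 17  17 204] [ 0.5626 -0.1039  0.013 ]
white [357.2 222.9] [ 17  17 225] [ 0.5821 -0.2314  0.013 ]
gold [339.5 206.5] [2 2 2] [ 0.6268 -0.183   0.013 ]
green [310.7 268.9] [ 16  16 182] [ 0.4571 -0.1045  0.013 ]
black [205.4 265.8] [ 18  69 357] [0.4633 0.1807 0.013 ]
```

View pics/t1.png

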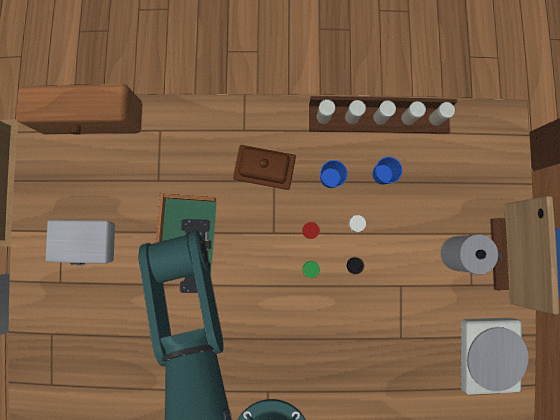

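The arm hides gold; the other lids are undisturbed. I'll finish the push, then back off and lift.

```bash
python3 -m handwheel '{"fingers":[0.34,0.34,0.34,0.34,0.34],"delta_pos":[[0.5,-0.1,0],[1.0,-0.2,0],[1.4,-0.28,0],[1.7,-0.33,0],[1.9,-0.35,0]],"angular":[[0,0,0],[0,0,0],[0,0,0],[0,0,0],[0,0,0]]}'; python3 -m handwheel '{"fingers":[0.34,0.34,0.34,0.34,0.34],"delta_pos":[[0,0,0],[-0.7,0,0],[-1.4,0,-0.5],[-2,0,-2],[-2.5,0,-3.8]],"angular":[[0,0,0],[0,0,0],[0,0,0],[0,0,0],[0,0,0]]}';python3 -c "
from h import *
s=arm.sense();M=np.eye(4);M[:3,:3]=s['tcp_rot'];M[:3,3]=s['tool_pos'];W=M@np.array(eyes.camera_model('wrist')['mount'])
p=snap('wrist','w1.png')
h=cv2.cvtColor(p,cv2.COLOR_RGB2HSV);m=cv2.inRange(h,(16,120,80),(30,255,255))
k,l,st,c=cv2.connectedComponentsWithStats(m);i=1+st[1:,4].argmax();print(c[i],st[i],plane('wrist',*c[i],.014,W))"
```

```text
t: 4.0
tool_pos: [0.4839, 0.2436, 0.0074]
tcp_rot: [[0.004, 1.0, -0.0], [1.0, -0.004, -0.0], [-0.0, -0.0, -1.0]]
wrist_force: [-0.1, -1.5, 0.7]
gripper_width: 0.33
t: 4.62
tool_pos: [0.4824, 0.1654, 0.1211]
tcp_rot: [[0.007, 1.0, -0.004], [1.0, -0.007, -0.002], [-0.002, -0.004, -1.0]]
wrist_force: [0.6, 0.0, -0.3]
gripper_width: 0.327
[274.95922814  69.67973856] [ 245   37   61   67 3213] [0.48526875 0.26959082 0.014     ]
```

Gold is at (0.485, 0.270), inside the tray. Next is red, starting with the move behind it.

```bash
python3 -m handwheel '{"fingers":[0.34,0.34,0.34,0.34,0.34],"delta_pos":[[-1.9,0.5,0],[-3.8,1.0,0],[-5.7,1.5,0],[-7.6,2.0,0],[-9.5,2.5,0]],"angular":[[0,0,0],[0,0,0],[0,0,0],[0,0,0],[0,0,0]]}'; python3 -m handwheel '{"fingers":[0.34,0.34,0.34,0.34,0.34],"delta_pos":[[-1.0,0.1,0.2],[-1.5,0.2,0.8],[-1.6,0.2,1.6],[-1.6,0.2,2.4],[-1.6,0.2,2.4]],"angular":[[0,0,0],[0,0,0],[0,0,0],[0,0,0],[0,0,0]]}'
```

```text
t: 5.3
tool_pos: [0.5567, -0.1206, 0.1214]
tcp_rot: [[0.006, 1.0, 0.0], [1.0, -0.006, -0.0], [-0.0, 0.0, -1.0]]
wrist_force: [0.3, 0.1, 0.4]
gripper_width: 0.332
t: 5.92
tool_pos: [0.5603, -0.1641, 0.0458]
tcp_rot: [[0.004, 1.0, -0.007], [1.0, -0.004, 0.003], [0.003, -0.007, -1.0]]
wrist_force: [0.0, -0.1, -0.6]
gripper_width: 0.329
```

```bash
python3 -m handwheel '{"fingers":[0.34,0.34,0.34,0.34,0.34],"delta_pos":[[0,0,0.4],[0,0,0.8],[0,0,1.1],[0,0,1.3],[0,0,1.3]],"angular":[[0,0,0],[0,0,0],[0,0,0],[0,0,0],[0,0,0]]}'; python3 -m handwheel '{"fingers":[0.34,0.34,0.34,0.34,0.34],"delta_pos":[[0.6,0,0],[1.2,0,0],[1.8,-0.05,0],[2.6,-0.1,0],[3.5,-0.12,0]],"angular":[[0,0,0],[0,0,0],[0,0,0],[0,0,0],[0,0,0]]}'
```

```text
t: 6.55
tool_pos: [0.5627, -0.1651, 0.0099]
tcp_rot: [[0.005, 1.0, -0.001], [1.0, -0.005, 0.0], [0.0, -0.001, -1.0]]
wrist_force: [0.1, 0.0, -0.6]
gripper_width: 0.326
t: 7.18
tool_pos: [0.5599, -0.0586, 0.0109]
tcp_rot: [[0.004, 1.0, 0.001], [1.0, -0.004, -0.0], [-0.0, 0.001, -1.0]]
wrist_force: [1.0, -0.4, -0.2]
gripper_width: 0.33
```

```bash
python3 -m handwheel '{"fingers":[0.34,0.34,0.34,0.34,0.34],"delta_pos":[[1.0,-0.02,0],[2.0,-0.05,0],[3.0,-0.08,0],[4.0,-0.12,0],[5.0,-0.15,0]],"angular":[[0,0,0],[0,0,0],[0,0,0],[0,0,0],[0,0,0]]}'
```

```text
t: 7.8
tool_pos: [0.5557, 0.0918, 0.0108]
tcp_rot: [[0.004, 1.0, 0.001], [1.0, -0.004, -0.0], [-0.0, 0.001, -1.0]]
wrist_force: [-0.1, -1.3, -0.5]
gripper_width: 0.33
```

```bash
python3 -m handwheel '{"fingers":[0.34,0.34,0.34,0.34,0.34],"delta_pos":[[0.9,-0.04,0.05],[1.7,-0.08,0.1],[2.4,-0.12,0.1],[3.1,-0.15,0.1],[3.7,-0.17,0.1]],"angular":[[0,0,0],[0,0,0],[0,0,0],[0,0,0],[0,0,0]]}'; python3 -m handwheel '{"fingers":[0.34,0.34,0.34,0.34,0.34],"delta_pos":[[0.5,-0.03,0],[0.9,-0.05,0],[1.2,-0.06,0],[1.35,-0.06,0],[1.4,-0.06,0]],"angular":[[0,0,0],[0,0,0],[0,0,0],[0,0,0],[0,0,0]]}'; python3 -m handwheel '{"fingers":[0.34,0.34,0.34,0.34,0.34],"delta_pos":[[0,0,0],[-0.7,0,0],[-1.4,0,-0.5],[-2,0,-2],[-2.5,0,-3.8]],"angular":[[0,0,0],[0,0,0],[0,0,0],[0,0,0],[0,0,0]]}';python3 -c "
from h import *
s=arm.sense();M=np.eye(4);M[:3,:3]=s['tcp_rot'];M[:3,3]=s['tool_pos'];W=M@np.array(eyes.camera_model('wrist')['mount'])
p=snap('wrist','w2.png')
h=cv2.cvtColor(p,cv2.COLOR_RGB2HSV)
for lo,hi in (((16,120,80),(30,255,255)),((0,150,60),(6,255,255))):
  m=cv2.inRange(h,lo,hi)
  k,l,st,c=cv2.connectedComponentsWithStats(m);i=1+st[1:,4].argmax();print(c[i],st[i],plane('wrist',*c[i],.014,W))"
```

```text
t: 8.43
tool_pos: [0.5516, 0.2021, 0.0077]
tcp_rot: [[0.004, 1.0, 0.0], [1.0, -0.004, -0.0], [-0.0, 0.0, -1.0]]
wrist_force: [0.5, -0.5, 0.5]
gripper_width: 0.331
t: 9.05
tool_pos: [0.55, 0.2428, 0.0074]
tcp_rot: [[0.005, 1.0, -0.0], [1.0, -0.005, -0.0], [-0.0, -0.0, -1.0]]
wrist_force: [-0.5, -1.0, 0.7]
gripper_width: 0.331
t: 9.68
tool_pos: [0.5488, 0.1651, 0.1225]
tcp_rot: [[0.007, 1.0, -0.002], [1.0, -0.007, -0.001], [-0.001, -0.002, -1.0]]
wrist_force: [0.5, -0.6, -0.1]
gripper_width: 0.328
[184.9048474   70.33004189] [ 153   37   65   67 3342] [0.48619674 0.26943951 0.014     ]
[274.38575096  71.66431322] [ 244   39   61   66 3116] [0.55148669 0.26814993 0.014     ]
```

View pics/w2.png

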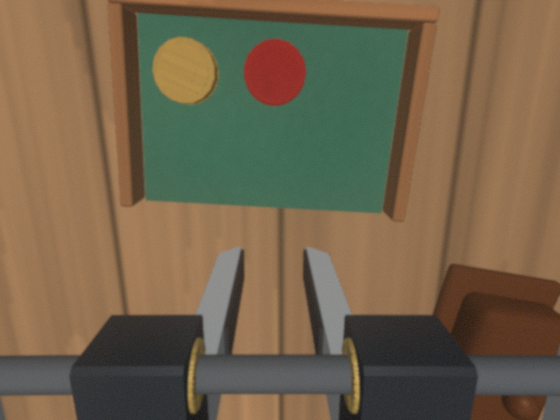

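The wrist view shows gold (185,70) and red (274,72) well inside the tray. White is next, aimed at (0.603, 0.23).

```bash
python3 -m handwheel '{"fingers":[0.34,0.34,0.34,0.34,0.34],"delta_pos":[[-1.9,0.1,0],[-3.8,0.2,0],[-5.7,0.3,0],[-7.6,0.4,0],[-9.5,0.5,0]],"angular":[[0,0,0],[0,0,0],[0,0,0],[0,0,0],[0,0,0]]}'; python3 -m handwheel '{"fingers":[0.34,0.34,0.34,0.34,0.34],"delta_pos":[[-1.8,0.2,0],[-3.6,0.3,0],[-5.2,0.4,0],[-6,0.5,0],[-6,0.5,0.5]],"angular":[[0,0,0],[0,0,0],[0,0,0],[0,0,0],[0,0,0]]}'; python3 -c "
from h import *
s=arm.sense();M=np.eye(4);M[:3,:3]=s['tcp_rot'];M[:3,3]=s['tool_pos'];W=M@np.array(eyes.camera_model('wrist')['mount'])
p=snap('wrist','w3.png')
h=cv2.cvtColor(p,cv2.COLOR_RGB2HSV);m=cv2.inRange(h,(0,0,140),(180,60,255));m[230:]=0
k,l,st,c=cv2.connectedComponentsWithStats(m);i=1+st[1:,4].argmax();print(c[i],st[i],plane('wrist',*c[i],.014,W),s['tool_pos'])"
```

```text
t: 10.35
tool_pos: [0.5627, -0.1206, 0.1228]
tcp_rot: [[0.006, 1.0, 0.002], [1.0, -0.006, -0.001], [-0.001, 0.002, -1.0]]
wrist_force: [-0.4, 0.1, 0.5]
gripper_width: 0.328
t: 10.98
tool_pos: [0.5779, -0.2994, 0.1079]
tcp_rot: [[0.007, 1.0, 0.003], [1.0, -0.007, -0.002], [-0.002, 0.003, -1.0]]
wrist_force: [0.0, -0.0, -0.2]
gripper_width: 0.328
[278.5886057  121.31424288] [ 247   89   64   66 3335] [ 0.58392033 -0.23101964  0.014     ] [ 0.57789999 -0.29941522  0.10789966]
```

```bash
python3 -m handwheel '{"fingers":[0.34,0.34,0.34,0.34,0.34],"delta_pos":[[0,0.1,0.9],[0,0.1,1.8],[0,0.1,2.7],[0,0.1,3.3],[0,0.1,3.3]],"angular":[[0,0,0],[0,0,0],[0,0,0],[0,0,0],[0,0,0]]}'; python3 -m handwheel '{"fingers":[0.34,0.34,0.34,0.34,0.34],"delta_pos":[[0.6,0.03,0],[1.2,0.06,0],[1.8,0.08,0],[2.6,0.12,0],[3.5,0.16,0]],"angular":[[0,0,0],[0,0,0],[0,0,0],[0,0,0],[0,0,0]]}'; python3 -m handwheel '{"fingers":[0.34,0.34,0.34,0.34,0.34],"delta_pos":[[1.0,0.05,0],[2.0,0.1,0],[3.0,0.14,0],[4.0,0.18,0],[5.0,0.22,0]],"angular":[[0,0,0],[0,0,0],[0,0,0],[0,0,0],[0,0,0]]}'
```

```text
t: 11.65
tool_pos: [0.5792, -0.2951, 0.0053]
tcp_rot: [[0.003, 1.0, -0.004], [1.0, -0.003, 0.003], [0.003, -0.004, -1.0]]
wrist_force: [0.5, -0.2, -0.5]
gripper_width: 0.329
t: 12.28
tool_pos: [0.5861, -0.1908, 0.008]
tcp_rot: [[0.005, 1.0, 0.001], [1.0, -0.005, -0.001], [-0.001, 0.001, -1.0]]
wrist_force: [0.1, -0.3, 0.5]
gripper_width: 0.33
t: 12.9
tool_pos: [0.5929, -0.0403, 0.0079]
tcp_rot: [[0.004, 1.0, 0.001], [1.0, -0.004, -0.0], [-0.0, 0.001, -1.0]]
wrist_force: [0.4, -0.3, 0.3]
gripper_width: 0.329
```

```bash
python3 -m handwheel '{"fingers":[0.34,0.34,0.34,0.34,0.34],"delta_pos":[[1.0,0.04,0],[2.0,0.08,0],[3.0,0.12,0],[4.0,0.16,0],[5.0,0.2,0]],"angular":[[0,0,0],[0,0,0],[0,0,0],[0,0,0],[0,0,0]]}'; python3 -m handwheel '{"fingers":[0.34,0.34,0.34,0.34,0.34],"delta_pos":[[0.9,0.04,0],[1.7,0.07,0],[2.3,0.09,0],[2.8,0.1,0],[3.1,0.1,0]],"angular":[[0,0,0],[0,0,0],[0,0,0],[0,0,0],[0,0,0]]}'; python3 -m handwheel '{"fingers":[0.34,0.34,0.34,0.34,0.34],"delta_pos":[[0,0,0],[-0.7,0,0],[-1.4,0,-0.5],[-2,0,-2],[-2.5,0,-3.8]],"angular":[[0,0,0],[0,0,0],[0,0,0],[0,0,0],[0,0,0]]}';python3 -m handwheel '{"fingers":[0.34,0.34,0.34,0.34,0.34],"delta_pos":[[-1.5,-1.0,-0.3],[-3,-2,-0.6],[-4.5,-3.0,-0.9],[-6,-4.0,-1.2],[-7.5,-5,-1.5]],"angular":[[0,0,0],[0,0,0],[0,0,0],[0,0,0],[0,0,0]]}'
python3 -c "
from h import *
from m import lids
import m
p=snap('top','t2.png')
h=cv2.cvtColor(p,cv2.COLOR_RGB2HSV)
for n,lo,hi in (('gold',(16,120,80),(30,255,255)),('red',(0,150,60),(6,255,255)),('white',(0,0,150),(180,60,255))):
  q=cv2.inRange(h,lo,hi);q[:,:155]=0;q[:,225:]=0;q[:195]=0;q[285:]=0
  k,l,st,c=cv2.connectedComponentsWithStats(q);i=1+st[1:,4].argmax();print(n,c[i],st[i],plane('top',*c[i],.014))
lids(p)"
```

```text
t: 13.52
tool_pos: [0.5993, 0.1096, 0.0078]
tcp_rot: [[0.004, 1.0, 0.0], [1.0, -0.004, -0.0], [-0.0, 0.0, -1.0]]
wrist_force: [-0.4, -0.5, 0.5]
gripper_width: 0.331
t: 14.15
tool_pos: [0.6031, 0.2013, 0.0075]
tcp_rot: [[0.004, 1.0, 0.0], [1.0, -0.004, -0.0], [-0.0, 0.0, -1.0]]
wrist_force: [-0.3, -0.5, -0.4]
gripper_width: 0.334
t: 14.78
tool_pos: [0.6021, 0.1223, 0.1224]
tcp_rot: [[0.007, 1.0, -0.002], [1.0, -0.007, -0.001], [-0.001, -0.002, -1.0]]
wrist_force: [0.1, 0.5, -0.0]
gripper_width: 0.334
t: 15.4
tool_pos: [0.45, -0.1017, 0.168]
tcp_rot: [[0.007, 1.0, 0.002], [1.0, -0.007, -0.001], [-0.001, 0.002, -1.0]]
wrist_force: [-0.3, -0.6, 0.2]
gripper_width: 0.328
gold [173.52654867 257.9380531 ] [165 250  18  17 226] [0.48352026 0.26791025 0.014     ]
red [174.3411215  233.71495327] [166 226  17  17 214] [0.54930044 0.26705699 0.014     ]
white [189.17840376 214.42253521] [181 207  17  16 213] [0.60228153 0.22738146 0.014     ]
red [174.3 233.7] [ 17  17 214] [0.5493 0.2673 0.013 ]
white [189.2 214.4] [ 17  16 213] [0.6023 0.2276 0.013 ]
gold [173.2 258. ] [ 17  17 217] [0.4832 0.269  0.013 ]
black [354.1 266. ] [ 26  20 231] [ 0.4652 -0.2223  0.013 ]
```

View pics/t2.png

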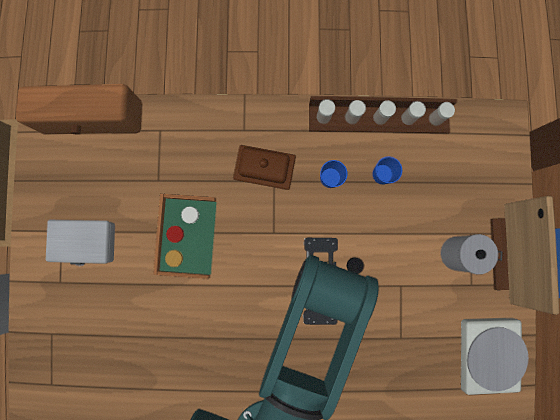

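The picture shows white (189,214), red (174,234) and gold (174,258) lying inside the tray, all at least 47 mm clear of the front edge. The bystanders look unmoved and the arm is clear.

```bash
python3 -c "
from bench import arm
print(arm.sign_off())"
```

```text
the job is handed in; nothing more can be done
None
```

All three lids are lying flat and fully inside the tray, and the job was handed in at about 15.5 s. I swept them in one at a time along the table with the fingers partly open, in the order gold, red, white, without gripping or lifting any of them.

- **Final positions:** the last top view puts gold at (0.483, 0.268), red at (0.549, 0.267) and white at (0.602, 0.227). Their near edges are at least 47 mm inside the tray's front edge.
- **Cross-check:** the wrist camera agreed on gold and red to within about 3 mm. White in the tray was checked from the top camera only.
- **Everything else:** the lunch box, butter dish, cups and canister looked unmoved in that view. The black lid was partly hidden but about where it began. The green lid was hidden by the arm in the last picture; it had not moved when last measured, after the gold sweep, and the later sweeps passed about 10 cm from it.
- **Forces:** the wrist force readings after each move stayed under about 2 N, and no check failed.

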